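# Try two blender drive sleeves on the gauge pin and sort them

## Task

Two brass drive sleeves for the blender stand on the counter: take them one at a time and try each on the upright steel gauge pin, square and centred and without forcing, until it is either fully home against the pin's foot or stops on the pin's tip. Put each away before trying the other: stand the one that goes fully home upright in the steel bowl, and the one that stops upright in the grey square tray. Leave everything else where it is.

Things in the scene. Friction and masses are not known exactly. Their poses are not given: they have to be found in the camera images.
- sleeve_1: First sleeve: short brass tube, 38 mm outside diameter, 50 mm long, starting upright on the counter. One of the two sleeves has a 27 mm bore (goes on the pin), the other a 18 mm bore (too tight); outside they are alike, so which is which must be found by trying. Origin at the middle of the tube, z along its axis. About 250 g.
- sleeve_2: Second sleeve: short brass tube, 38 mm outside diameter, 50 mm long, starting upright on the counter. One of the two sleeves has a 27 mm bore (goes on the pin), the other a 18 mm bore (too tight); outside they are alike, so which is which must be found by trying. Origin at the middle of the tube, z along its axis. About 250 g.
- gauge: Fixed gauge: a round dark steel foot 72 mm across and 12 mm high, with an upright steel pin 24 mm in diameter rising 45 mm from it; the top 7 mm of the pin taper to 15 mm across. Origin at the underside centre, z up. A sleeve fully home has its middle 37 mm above the origin; one that is too tight stops with its middle about 80 mm above it.
- gauge_tip (a point): Centre of the flat top of the gauge pin, 57 mm above the counter.
- bowl: Loose stainless steel bowl, 144 mm across the rim, 45 mm high, flat inner floor 98 mm across and 5 mm above the origin; wall 3 mm. Origin at the underside centre, z up.
- tray: Loose open square tray of grey plastic, 120 x 120 mm outside, 35 mm high, wall and floor 4 mm. Origin at the underside centre, x and y along its sides, z up.
- gasket: Red silicone gasket ring lying flat, 76 mm across, 5 mm thick, to be left alone. Origin at the underside centre.
- spoon: Wooden spoon lying flat at the far side, to be left alone. Origin near its middle.
- screwdriver: Grey plastic screwdriver lying flat, to be left alone. Origin near its middle.
- jar_lid: Black blender jar lid, a disc 90 mm across and 18 mm thick, to be left alone. Origin at the underside centre.
- spice: Small spice jar, 48 mm across, 85 mm high, to be left alone. Origin at the underside centre.

How it is judged:
On the way, in this order (a step that is already met when the one before it is completed fails the run):
1. one sleeve has been tried on the pin: the loose one fully home (within 4 mm), or the tight one resting centred on the tip (within 5 mm) (((horizontal distance between sleeve_1 and gauge_tip below 0.004 m and z of sleeve_1 in the frame of gauge below 0.041 m and angle between the z axis of sleeve_1 and the z axis of gauge, either way round below 0.15 rad) or (horizontal distance between sleeve_2 and gauge_tip below 0.005 m and z of sleeve_2 in the frame of gauge above 0.073 m and angle between the z axis of sleeve_2 and the z axis of gauge, either way round below 0.15 rad and contact force between sleeve_2 and gauge above 0.3 N))), for 0.15 s.
2. with the first sleeve standing in its right place, the other has been tried on the pin in the same way ((((horizontal distance between sleeve_1 and bowl below 0.045 m and z of sleeve_1 in the frame of bowl below 0.036 m and angle between the z axis of sleeve_1 and the z axis of gauge, either way round below 0.15 rad) and (horizontal distance between sleeve_2 and gauge_tip below 0.005 m and z of sleeve_2 in the frame of gauge above 0.073 m and angle between the z axis of sleeve_2 and the z axis of gauge, either way round below 0.15 rad and contact force between sleeve_2 and gauge above 0.3 N)) or ((x of sleeve_2 in the frame of tray between -0.05 and 0.05 m and y of sleeve_2 in the frame of tray between -0.05 and 0.05 m and z of sleeve_2 in the frame of tray below 0.036 m and angle between the z axis of sleeve_2 and the z axis of gauge, either way round below 0.15 rad) and (horizontal distance between sleeve_1 and gauge_tip below 0.004 m and z of sleeve_1 in the frame of gauge below 0.041 m and angle between the z axis of sleeve_1 and the z axis of gauge, either way round below 0.15 rad)))), for 0.15 s.
At the end, for the whole second after the job is handed in: The sleeve that goes fully on the pin stands upright (within 0.15 rad) on the floor of the steel bowl, the one that stops on the tip stands upright on the floor of the grey tray, both released and at rest (horizontal distance between sleeve_1 and bowl below 0.045 m and z of sleeve_1 in the frame of bowl below 0.036 m and angle between the z axis of each of sleeve_1, sleeve_2 and the z axis of gauge, either way round below 0.15 rad and x of sleeve_2 in the frame of tray between -0.05 and 0.05 m and y of sleeve_2 in the frame of tray between -0.05 and 0.05 m and z of sleeve_2 in the frame of tray below 0.036 m and linear speed of each of sleeve_1, sleeve_2 below 0.02 m/s); the robot touches nothing.
It fails at once if the bowl, tray or another thing on the counter is shifted by more than 40 mm (distance of any of bowl, tray, gasket, spoon, screwdriver, jar_lid, spice from where it was at the start of the episode above 0.04 m).
It fails at once if a sleeve is forced on the gauge with more than 60 N (contact force between any of sleeve_1, sleeve_2 and gauge above 60 N).
It also fails if it takes over 72 s, if anything falls off the work surface, if the arm or the gripper's body presses on something with over 40 N, if the wrist force passes 120 N, or if a joint passes its speed limit or range.

## Robot

A 7-joint arm with a two-finger parallel gripper is mounted at the origin on the work surface. World frame = base frame: x ahead of the robot, y to its left, z up, the work surface at z = 0. Lengths are in m, angles in rad, forces in N, time in s.
With the tool pointing down it reaches from about 0.4 to 0.85 m from the base axis. Payload 10.4 kg.
Tool frame: the origin (TCP) lies midway between the tips of the shut fingers; the grasp point (between the pads) lies 19 mm behind it; z points along the fingers, y is the line along which they close (so a half turn about z gives the same grasp; the last joint's range is limited). The gripper opens to 87 mm and grips with 3 to 60 N. Pads are 19 mm wide; open, the fingers measure 117 mm over their backs; the gripper's body (75 mm by 190 mm) begins 51 mm behind the grasp point.
Start: joints at [1.227, 0.332, -0.065, 1.46, 0.022, 1.35, -0.088], TCP at [0.197, -0.593, 0.223] pointing down, gripper open.
Joint ranges: [-2.6, 2.6], [-0.5, 2.12], [-1.47, 1.34], [0.16, 2.42], [-1.27, 4.41], [0.06, 2.06], [-2.6, 2.6]. Speed limits (rad/s): [2.22, 2.22, 2.79, 2.79, 3.14, 3.14, 3.14].

## Interface

Orientations are given as a unit quaternion [x, y, z, w].
In Python, from bench import r gives the robot as it stands.
- The arm moves only by the tool move_arm, never from a script. Its argument "targets" is a list of rows, each a list of 3 entries, a list of its own where there are three numbers: the shift along the tool's x, y, z in cm, then the turn, a rotation vector about the tool's x, y, z in rad, then the opening in per cent of the stroke, from 0 (shut) to 100 (fully open). In form: [[[x, y, z], [wx, wy, wz], gripper], ...]. A call has 1 to 20 rows; each row shifts and turns the commanded pose from where the row before left it, along the tool's axes as they then stand; what a row does not reach is not made up. A row lasts 1/8 s, in which the tool goes at most 62.5 mm and 10.7 degrees, less where a joint would pass 70% of its speed; a pose out of reach is approached as far as the arm can. A call with a gripper value outside its range is refused whole. The fingers move at their own pace and stop on an object; "grip_force" is the grip in N (left out, the last holds). Time passes only in rows, so rows that do not move let the fingers close. It gives the time, the measured TCP pose, the force, the opening and the grip force at its end, in the units of the state.
- r.read_state(): the state, without advancing time (a new reading comes with each control period).
- r.camera(name): name is "scene" or "top" or "wrist"; returns a dict with "image" (384x512x3 uint8, blue, green, red), "vertical_fov" (degrees; the focal length in pixels is half the picture's height over the tangent of half this angle, whatever the lens; pixels are square), "cx", "cy" (the principal point, pixels), "cam_to_world" (4x4, takes a point from camera to world coordinates). Camera axes: x right, y down, z forward; pixel columns grow to the right and rows downward; lengths in m; the calibration is good to about 2 mm. The wrist camera is an equidistant fisheye: a pixel r from the principal point sees the ray r / f radians off the axis. A picture is of the moment at which its call begins. There is no depth.
- r.close_job(): hands the job in; it is judged then, once.
The state is a dict: "time": time; "joint_positions": joint angles; "joint_vel": joint speeds; "joint_torque": joint torques, N m; "ee_pos": TCP position; "eef_rot": TCP orientation; "ft_force": force on the tool from outside, world axes, zero at the start; "torque": the same for the moment, N m; "width": finger opening in m; "grip_force": force on a finger pad.
Only numpy, scipy, OpenCV 4.12 (cv2) and the standard library are available. Lean on these libraries where they do the work, as an engineer would, in place of code of your own. Each camera call takes 0.05 s, during which the arm holds its last target. There are 200 camera calls.

## Working session

There is one attempt and no reset: what is moved stays moved. The work goes in short steps, Python scripts to look and compute and a tool call to move; the robot and the scene stay as the last step left them, time stands still between calls to the robot, and variables do not carry over. Pictures are saved under pics/ and viewed, at most 10 in all, crops included, and the job is handed in when it is done.

Besides the shell and the picture viewer there is one more tool, called after ">>>" by a JSON object that holds its "op" and its "data", one argument or row to a line. move_arm: Moves the arm, as the interface text tells. Its arguments: {"type":"object","properties":{"targets":{"type":"array"},"grip_force":{"type":"number"}},"required":["targets"]}

```bash
mkdir -p pics; ls; cat > h.py <<'E'
import numpy as np,cv2
from bench import r
from scipy.spatial.transform import Rotation as R
def snap(n,f):
    c=r.camera(n); cv2.imwrite('pics/'+f+'.png',c['image']); np.save('pics/'+f+'.npy',c,allow_pickle=True); return c
def load(f): return np.load('pics/'+f+'.npy',allow_pickle=True).item()
def foc(c): return c['image'].shape[0]/2/np.tan(np.radians(c['vertical_fov'])/2)
def toz(c,u,v,z,fish=False):
    f=foc(c); d=np.array([(u-c['cx'])/f,(v-c['cy'])/f])
    if fish:
        t=np.linalg.norm(d); d=np.r_[d/max(t,1e-9)*np.sin(t),np.cos(t)]
    else: d=np.r_[d,1]
    M=np.array(c['cam_to_world']); d=M[:3,:3]@d; o=M[:3,3]
    return o+d*(z-o[2])/d[2]
def proj(c,p,fish=False):
    M=np.array(c['cam_to_world']); q=M[:3,:3].T@(np.array(p)-M[:3,3]); f=foc(c)
    if fish:
        n=np.hypot(q[0],q[1]); t=np.arctan2(n,q[2]); return np.array([c['cx'],c['cy']])+f*t*q[:2]/max(n,1e-9)
    return np.array([c['cx'],c['cy']])+f*q[:2]/q[2]
def tool(p):
    s=r.read_state(); return R.from_quat(s['eef_rot']).inv().apply(np.array(p)-s['ee_pos'])*100
E
python3 - <<'E'
from h import *
for n in('top','scene','wrist'):
    c=snap(n,n+'0'); print(n,c['vertical_fov'],c['cx'],c['cy'],np.round(c['cam_to_world'],3).tolist())
s=r.read_state(); print({k:np.round(v,3).tolist() for k,v in s.items()}); print(np.round(R.from_quat(s['eef_rot']).as_matrix(),3))
a=cv2.imread('pics/top0.png'); cv2.imwrite('pics/top0b.png',cv2.resize(a,(800,600),interpolation=cv2.INTER_CUBIC))
E
```

```text
pics
top 52.49222560169206 256.7120436724496 187.11725254478833 [[0.1, -0.973, 0.208, 0.378], [-0.995, -0.098, 0.023, -0.099], [-0.002, -0.21, -0.978, 1.173], [0.0, 0.0, 0.0, 1.0]]
scene 53.115874186901124 250.76678821184763 192.7641442175377 [[-0.224, 0.806, -0.549, 1.099], [0.975, 0.186, -0.125, 0.036], [0.002, -0.563, -0.827, 0.821], [0.0, 0.0, 0.0, 1.0]]
wrist 65.70646984690485 252.50962133606598 190.48825826056634 [[0.315, -0.916, -0.248, 0.264], [-0.949, -0.304, -0.081, -0.571], [-0.001, 0.261, -0.965, 0.384], [0.0, 0.0, 0.0, 1.0]]
{'time': 0.15, 'joint_positions': [1.227, 0.333, -0.065, 1.461, 0.022, 1.35, -0.089], 'joint_vel': [0.0, -0.001, 0.001, -0.002, 0.001, -0.001, -0.001], 'joint_torque': [0.0, -62.363, 0.025, -39.014, -0.061, 0.037, 0.0], 'ee_pos': [0.197, -0.593, 0.222], 'eef_rot': [0.987, 0.16, -0.0, -0.0], 'ft_force': [-0.196, 0.116, -0.105], 'torque': [0.023, -0.024, 0.012], 'grip_force': 0.0, 'width': 0.087}
[[ 0.949  0.315 -0.   ]
 [ 0.315 -0.949  0.001]
 [-0.    -0.001 -1.   ]]
```

View pics/top0b.png

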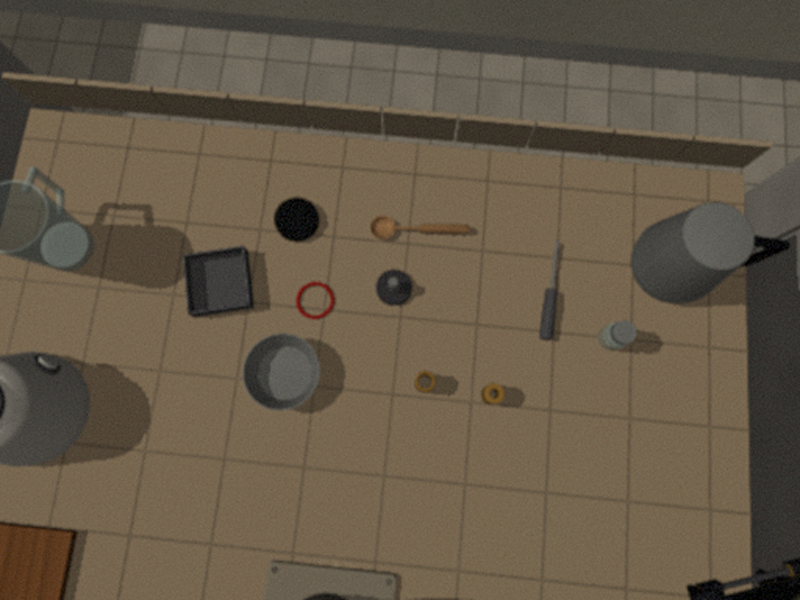

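View pics/scene0.png

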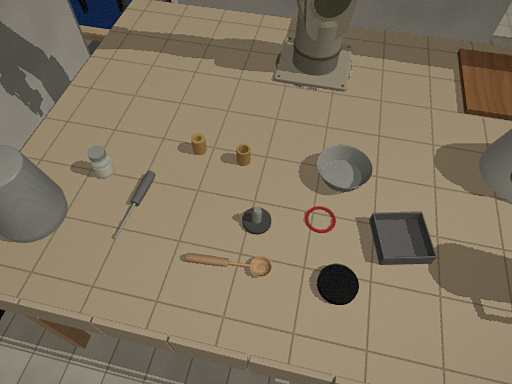

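The top view (800 px scale) shows sleeves at (425,381) and (493,394). The left one seems to have the wider bore. The gauge is at about (394,287), bowl (282,371), tray (219,281), and the gasket lies between them. The scene view agrees with this layout.

```bash
python3 - <<'E'
from h import *
t=load('top0');s=load('scene0')
k=1.5625
for n,a,z,b in [('A',(425,381),.05,(243,148)),('B',(493,394),.05,(198.5,137)),('tip',(393,282),.057,(257,209)),('foot',(394.5,287),.012,(257,220)),('bowl',(282,371),.045,(344.5,168)),('tray',(218.5,281),.035,(400,234)),('gasket',(315.5,300),.005,(321,220)),('spice',(623,333),.085,(97,153)),('lid',(297,219),.018,(338,284))]:
    p=toz(t,a[0]/k,a[1]/k,z);q=toz(s,*b,z);print(n,p.round(3),q.round(3),'reach',np.hypot(*p[:2]).round(3),'tool',tool(p).round(1))
print([toz(t,u/k,v/k,.035).round(3)[:2] for u,v in[(185,254),(246,248),(252,308),(189,315)]])
E
python3 -c "
import cv2
" 
```

```text
A [ 0.457 -0.133  0.05 ] [ 0.453 -0.132  0.05 ] reach 0.476 tool [ 39.1 -35.4  17.2]
B [ 0.446 -0.259  0.05 ] [ 0.442 -0.258  0.05 ] reach 0.515 tool [ 34.1 -23.9  17.2]
tip [ 0.634 -0.056  0.057] [ 0.633 -0.055  0.057] reach 0.637 tool [ 58.4 -37.1  16.5]
foot [ 0.635 -0.058  0.012] [ 0.637 -0.054  0.012] reach 0.638 tool [ 58.4 -36.9  21. ]
bowl [0.449 0.131 0.045] [0.455 0.135 0.045] reach 0.468 tool [ 46.7 -60.7  17.8]
tray [0.608 0.279 0.035] [0.612 0.279 0.035] reach 0.669 tool [ 66.5 -69.7  18.8]
gasket [0.595 0.093 0.005] [0.597 0.099 0.005] reach 0.602 tool [ 59.4 -52.5  21.7]
spice [ 0.575 -0.479  0.085] [ 0.58  -0.475  0.085] reach 0.749 tool [39.5  1.2 13.7]
lid [0.752 0.149 0.018] [0.757 0.154 0.018] reach 0.767 tool [ 76.1 -52.9  20.4]
[array([0.655, 0.352]), array([0.678, 0.236]), array([0.562, 0.207]), array([0.537, 0.324])]
```

>>> {"op": "move_arm", "data": {
  "targets": [
    [[2,-1.8,0],[0,0,0],100],
    [[3.5,-3.2,0.5],[0,0,0],100],
    [[3.5,-3.2,0.5],[0,0,0],100],
    [[3.5,-3.2,0.5],[0,0,0],100],
    [[3.5,-3.2,0.5],[0,0,0],100],
    [[3.5,-3.2,0.5],[0,0,0],100],
    [[3.5,-3.2,0.5],[0,0,0],100],
    [[3.5,-3.2,0.5],[0,0,0],100],
    [[3.5,-3.2,0.5],[0,0,0],100],
    [[3.5,-3.2,0.5],[0,0,0],100],
    [[3.5,-3.2,0.5],[0,0,0],100],
    [[2.0,-1.6,0.5],[0,0,0],100],
    [[0,0,0],[0,0,0],100],
    [[0,0,0],[0,0,0],100]
  ]
}}

```text
time: 1.9
ee_pos: [0.4551, -0.1351, 0.1675]
eef_rot: [0.987, 0.159, -0.0, 0.0]
ft_force: [0.4, 0.4, -0.5]
width: 0.0868
grip_force: 0.0
```

```bash
python3 - <<'E'
from h import *
c=snap('wrist','w1'); s=r.read_state(); print(s['time'],np.round(s['ee_pos'],4),np.round(s['joint_positions'],2),R.from_quat(s['eef_rot']).as_matrix().round(3).tolist())
print([proj(c,p,True).round(0) for p in([.456,-.133,.05],[.444,-.259,.05],[.634,-.056,.057])])
cv2.imwrite('pics/w1b.png',cv2.resize(c['image'],(800,600),interpolation=cv2.INTER_CUBIC))
E
```

```text
1.95 [ 0.4551 -0.1353  0.1676] [ 0.69  0.07 -0.51  1.89  0.04  1.18 -1.09] [[0.949, 0.314, -0.0], [0.314, -0.949, -0.0], [-0.0, 0.0, -1.0]]
[array([251., 184.]), array([360., 230.]), array([232., -15.])]
```

View pics/w1b.png

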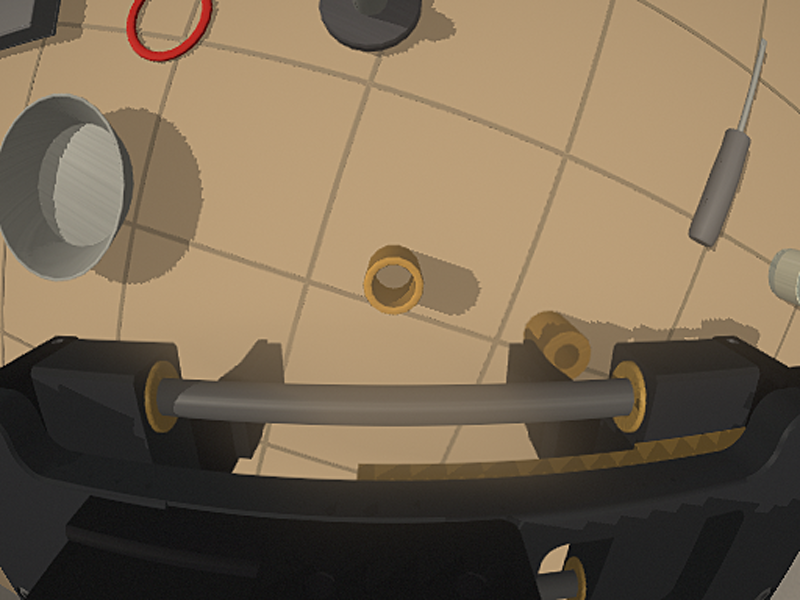

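The wrist view shows sleeve A's ring at (392,285) in the 800 px scale, with a wide bore. B, at (567,355), has a narrow bore. Working out the remaining offset to A.

```bash
python3 - <<'E'
from h import *
c=load('w1')
p=toz(c,392.5/1.5625,284.5/1.5625,.05,True); print(p,tool([p[0],p[1],.020]))
q=toz(c,567/1.5625,355/1.5625,.05,True); print(q)
E
```

```text
[ 0.45755574 -0.13280436  0.05      ] [ 0.31729718 -0.16849092 14.7559515 ]
[ 0.44839513 -0.26115229  0.05      ]
```

>>> {"op": "move_arm", "data": {
  "targets": [
    [[0.3,-0.2,2.0],[0,0,0],100],
    [[0,0,4.0],[0,0,0],90],
    [[0,0,4.0],[0,0,0],80],
    [[0,0,3.0],[0,0,0],75],
    [[0,0,1.75],[0,0,0],75],
    [[0,0,0],[0,0,0],75],
    [[0,0,0],[0,0,0],30],
    [[0,0,0],[0,0,0],30],
    [[0,0,0],[0,0,0],30],
    [[0,0,0],[0,0,0],30],
    [[0,0,0],[0,0,0],30]
  ],
  "grip_force": 20
}}

```text
time: 3.32
ee_pos: [0.4582, -0.1318, 0.0206]
eef_rot: [0.987, 0.16, 0.0, 0.0]
ft_force: [-1.3, -2.1, 6.7]
width: 0.0375
grip_force: 20.0
```

>>> {"op": "move_arm", "data": {
  "targets": [
    [[0,0,-1.5],[0,0,0],30],
    [[0,0,-4],[0,0,0],30],
    [[0,0,-4],[0,0,0],30],
    [[2,-0.4,-3],[0,0,0],30],
    [[3.5,-0.7,-0.5],[0,0,0],30],
    [[2.5,-0.4,0],[0,0,0],30],
    [[1.1,-0.2,0],[0,0,0],30],
    [[0,0,0],[0,0,0],30],
    [[0,0,0],[0,0,0],30]
  ]
}}

```text
time: 4.45
ee_pos: [0.5379, -0.0873, 0.1499]
eef_rot: [0.987, 0.159, -0.0, 0.0]
ft_force: [0.8, 0.1, -2.4]
width: 0.0375
grip_force: 20.0
```

```bash
python3 - <<'E'
from h import *
c=snap('wrist','w2'); s=r.read_state(); print(s['time'],np.round(s['ee_pos'],4),s['width'],R.from_quat(s['eef_rot']).as_matrix().round(3).tolist())
print(proj(c,[.634,-.056,.057],True), proj(c,s['ee_pos']+np.array([0,0,.03]),True))
cv2.imwrite('pics/w2b.png',cv2.resize(c['image'],(800,600),interpolation=cv2.INTER_CUBIC))
E
```

```text
4.5 [ 0.538  -0.0873  0.15  ] 0.037323384449125425 [[0.949, 0.314, -0.001], [0.314, -0.949, -0.001], [-0.001, 0.0, -1.0]]
[253.26790324  76.28862689] [253.03203181 257.18548077]
```

View pics/w2b.png

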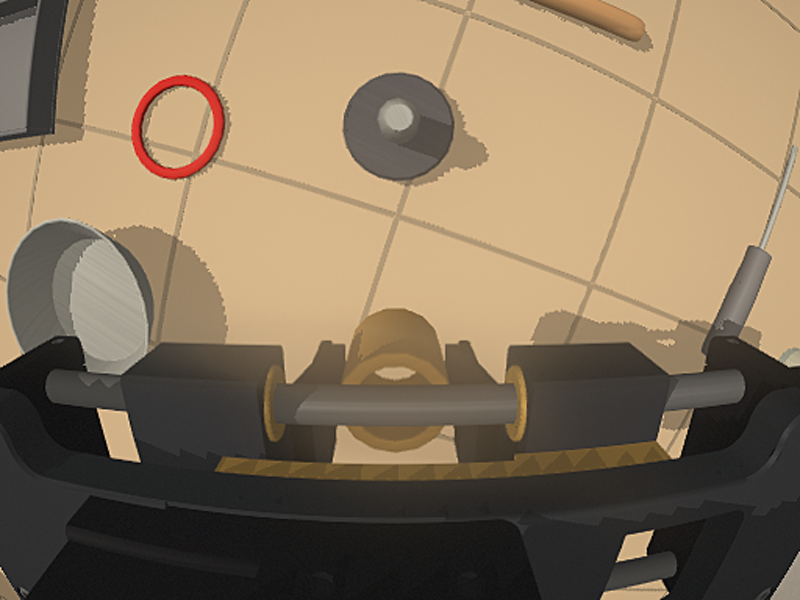

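The tip is at (398,114) and the foot centre at (398,126). The held sleeve's ring is centred near (396,404), against a predicted (395,402), so it is centred in the grip.

```bash
python3 - <<'E'
from h import *
c=load('w2');k=1.5625
for u,v,z in[(398,114,.057),(398.5,126.5,.012),(343.5,126.5,.012),(454,126.5,.012)]:
    p=toz(c,u/k,v/k,z,True); print(p,tool(p))
s=toz(c,396/k,404/k,.179,True); print(s,tool(s))
E
```

```text
[ 0.63714316 -0.05625048  0.057     ] [10.39934073  0.16390909  9.29199326]
[ 0.63515647 -0.0576046   0.012     ] [10.17170458  0.22860305 13.7921935 ]
[ 0.62455175 -0.02417057  0.012     ] [10.21617297 -3.27867007 13.79107561]
[ 0.64686558 -0.09108819  0.012     ] [10.23051515  3.77530339 13.79324251]
[ 0.53677366 -0.08795518  0.179     ] [-0.13500985  0.02175642 -2.89978681]
```

>>> {"op": "move_arm", "data": {
  "targets": [
    [[2,0,0],[0,0,0],30],
    [[3.5,0.1,1],[0,0,0],30],
    [[3,0.1,2],[0,0,0],30],
    [[1.8,0,2],[0,0,0],30],
    [[0,0,1],[0,0,0],30],
    [[0,0,0],[0,0,0],30],
    [[0,0,0.5],[0,0,0],30],
    [[0,0,0.5],[0,0,0],30],
    [[0,0,0.4],[0,0,0],30],
    [[0,0,0],[0,0,0],30]
  ]
}}

```text
time: 5.75
ee_pos: [0.6369, -0.056, 0.0758]
eef_rot: [0.987, 0.16, -0.0, -0.0]
ft_force: [0.5, -0.1, -3.6]
width: 0.0376
grip_force: 20.0
```

>>> {"op": "move_arm", "data": {
  "targets": [
    [[0,0,0.4],[0,0,0],30],
    [[0,0,0.4],[0,0,0],30],
    [[0,0,0.3],[0,0,0],30],
    [[0,0,0],[0,0,0],30]
  ]
}}

```text
time: 6.25
ee_pos: [0.637, -0.056, 0.0647]
eef_rot: [0.987, 0.16, -0.0, -0.0]
ft_force: [-0.4, 0.3, -2.8]
width: 0.0374
grip_force: 20.0
```

>>> {"op": "move_arm", "data": {
  "targets": [
    [[0,0,0.7],[0,0,0],30],
    [[0,0,0.8],[0,0,0],30],
    [[0,0,0.8],[0,0,0],30],
    [[0,0,0.6],[0,0,0],30],
    [[0,0,0.15],[0,0,0],30],
    [[0,0,0],[0,0,0],30],
    [[0,0,0],[0,0,0],30]
  ]
}}

```text
time: 7.12
ee_pos: [0.6374, -0.056, 0.0349]
eef_rot: [0.987, 0.16, 0.0, 0.0]
ft_force: [0.6, -0.7, -2.4]
width: 0.0375
grip_force: 20.0
```

>>> {"op": "move_arm", "data": {
  "targets": [
    [[0,0,0.15],[0,0,0],30],
    [[0,0,0],[0,0,0],30],
    [[0,0,0],[0,0,0],50],
    [[0,0,0],[0,0,0],50],
    [[0,0,0],[0,0,0],50],
    [[0,0,0],[0,0,0],50],
    [[0,0,0],[0,0,0],30],
    [[0,0,0],[0,0,0],30],
    [[0,0,0],[0,0,0],30],
    [[0,0,0],[0,0,0],30]
  ]
}}

```text
time: 8.38
ee_pos: [0.6372, -0.056, 0.0331]
eef_rot: [0.987, 0.16, 0.0, 0.0]
ft_force: [0.1, -0.7, 0.6]
width: 0.0374
grip_force: 20.0
```

```bash
python3 - <<'E'
from h import *
c=snap('scene','s2'); a=c['image'][140:260,200:360]
cv2.imwrite('pics/s2b.png',cv2.resize(a,None,fx=5,fy=5,interpolation=cv2.INTER_CUBIC))
E
```

```text
(no output)
```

View pics/s2b.png

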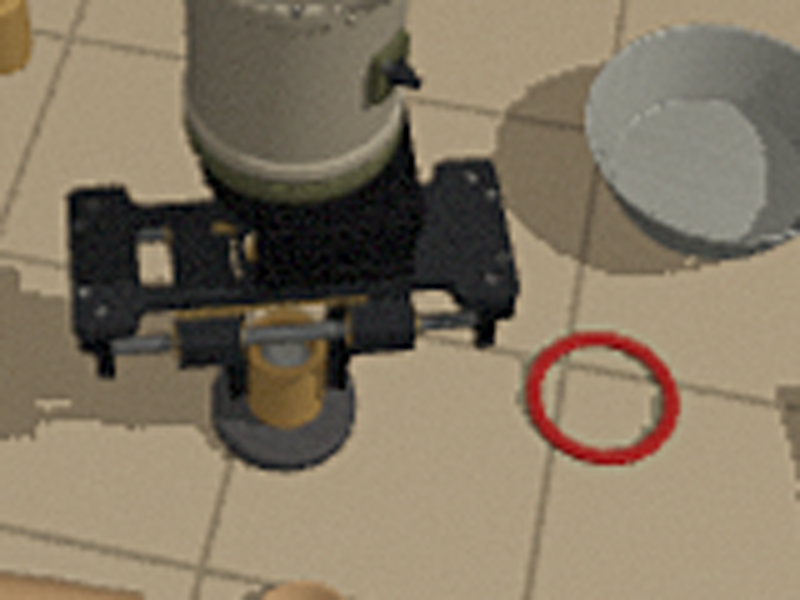

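The sleeve stands on the gauge foot with the pin inside it, so it is fully home. It goes in the bowl.

>>> {"op": "move_arm", "data": {
  "targets": [
    [[0,0,-1.5],[0,0,0],30],
    [[0,0,-3.5],[0,0,0],30],
    [[0,0,-4],[0,0,0],30],
    [[0,0,-2.5],[0,0,0],30],
    [[-1.5,-3,-0.5],[0,0,0],30],
    [[-2.4,-4.9,0],[0,0,0],30],
    [[-2.4,-4.9,0],[0,0,0],30],
    [[-2.4,-4.9,0],[0,0,0],30],
    [[-1.8,-4,0],[0,0,0],30],
    [[-1,-2,0],[0,0,0],30],
    [[0,0,2],[0,0,0],30],
    [[0,0,0],[0,0,0],30]
  ]
}}

```text
time: 9.93
ee_pos: [0.4527, 0.1321, 0.1325]
eef_rot: [0.987, 0.16, -0.001, 0.0]
ft_force: [-0.7, 0.0, -2.8]
width: 0.0376
grip_force: 20.0
```

```bash
python3 - <<'E'
from h import *
s=r.read_state(); print(np.round(s['joint_positions'],2),s['ee_pos'],tool([.453,.133,.027]))
c=snap('wrist','w3')
cv2.imwrite('pics/w3b.png',cv2.resize(c['image'],(800,600),interpolation=cv2.INTER_CUBIC))
E
```

```text
[ 0.31  0.13 -0.72  1.93  0.1   1.11 -1.7 ] [0.45270735 0.13205125 0.13253461] [ 0.07780309 -0.08279384 10.55331607]
```

View pics/w3b.png

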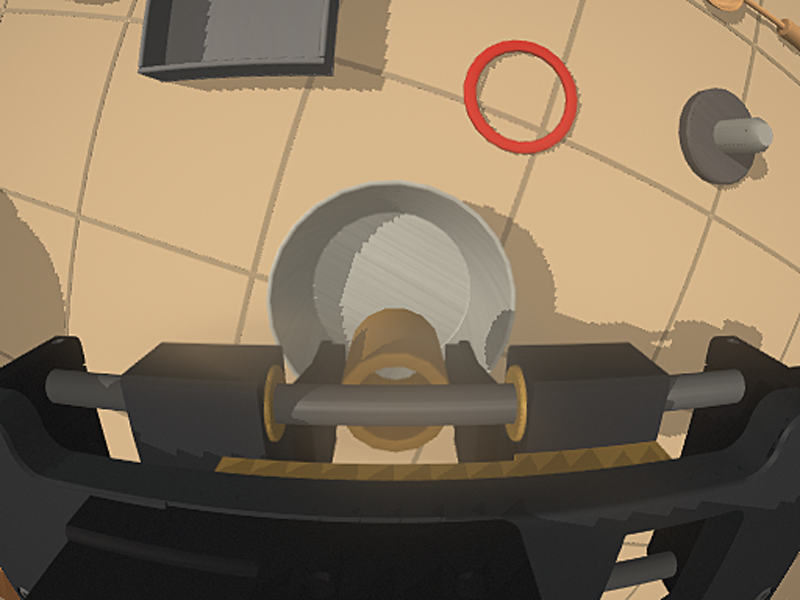

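The bowl's rim spans x 270–515 and its floor is centred at about x 392, directly ahead of and below the held sleeve. Lowering.

>>> {"op": "move_arm", "data": {
  "targets": [
    [[0,0,2],[0,0,0],30],
    [[0,0,3],[0,0,0],30],
    [[0,0,3],[0,0,0],30],
    [[0,0,1.8],[0,0,0],30],
    [[0,0,0.8],[0,0,0],30],
    [[0,0,0],[0,0,0],30],
    [[0,0,0],[0,0,0],30]
  ]
}}

```text
time: 10.85
ee_pos: [0.454, 0.1328, 0.0279]
eef_rot: [0.987, 0.16, 0.001, 0.0]
ft_force: [-0.5, -0.5, -2.9]
width: 0.0372
grip_force: 20.0
```

>>> {"op": "move_arm", "data": {
  "targets": [
    [[0,0,0.2],[0,0,0],30],
    [[0,0,0],[0,0,0],30],
    [[0,0,0],[0,0,0],58],
    [[0,0,0],[0,0,0],58],
    [[0,0,0],[0,0,0],58],
    [[0,0,-1],[0,0,0],58],
    [[0,0,-3],[0,0,0],58],
    [[0,0,-4],[0,0,0],58],
    [[0,0,-4],[0,0,0],70],
    [[-1,2,-2],[0,0,0],100],
    [[-1.7,4.9,0],[0,0,0],100],
    [[-1.7,4.9,0],[0,0,0],100],
    [[-1.7,4.9,0],[0,0,0],100],
    [[-1.7,4.9,0],[0,0,0],100],
    [[-1.7,4.9,0],[0,0,0],100],
    [[-1.7,4.9,0],[0,0,0],100],
    [[-1.2,3.6,0],[0,0,0],100],
    [[-0.7,2,0],[0,0,0],100],
    [[0,0,0],[0,0,0],100],
    [[0,0,0],[0,0,0],100]
  ]
}}

```text
time: 13.35
ee_pos: [0.4461, -0.258, 0.1652]
eef_rot: [0.987, 0.161, 0.0, -0.0]
ft_force: [0.6, 0.6, -0.1]
width: 0.0873
grip_force: 0.0
```

```bash
python3 - <<'E'
from h import *
s=r.read_state(); print(np.round(s['joint_positions'],2),s['ee_pos'],s['ft_force'])
c=snap('wrist','w4');d=snap('scene','s4')
a=cv2.resize(c['image'][60:300,100:400],(500,400),interpolation=cv2.INTER_CUBIC)
b=cv2.resize(d['image'][130:230,300:375],(300,400),interpolation=cv2.INTER_CUBIC)
cv2.imwrite('pics/m4.png',np.hstack([a,b]))
for p in([.446,-.26,.05],[.448,-.261,.05]):print((proj(c,p,True)-[100,60])*5/3)
E
```

```text
[ 0.76  0.16 -0.36  1.81  0.06  1.19 -0.86] [ 0.44613417 -0.25796522  0.16519603] [ 0.61612741  0.55819261 -0.09360859]
[257.71997734 210.93654466]
[260.46268255 208.28818235]
```

View pics/m4.png

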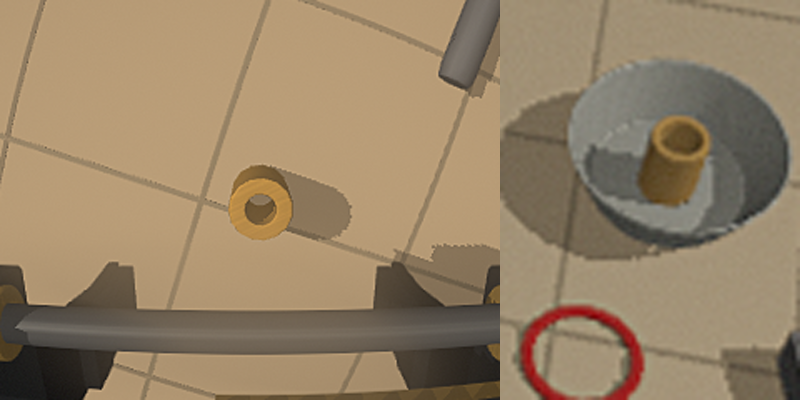

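Sleeve A stands upright on the bowl floor. Sleeve B's ring centre is at (260,208) in the crop, i.e. (0.448,-0.261). Grasp it the same way as A.

>>> {"op": "move_arm", "data": {
  "targets": [
    [[0.05,0.3,2.0],[0,0,0],100],
    [[0,0,4.0],[0,0,0],90],
    [[0,0,4.0],[0,0,0],80],
    [[0,0,3.0],[0,0,0],75],
    [[0,0,1.5],[0,0,0],75],
    [[0,0,0],[0,0,0],75],
    [[0,0,0],[0,0,0],30],
    [[0,0,0],[0,0,0],30],
    [[0,0,0],[0,0,0],30],
    [[0,0,0],[0,0,0],30],
    [[0,0,-1.5],[0,0,0],30],
    [[0,0,-4],[0,0,0],30],
    [[0,0,-4],[0,0,0],30],
    [[0,0,-3],[0,0,0],30],
    [[0,0,-0.5],[0,0,0],30]
  ],
  "grip_force": 20
}}

```text
time: 15.32
ee_pos: [0.448, -0.263, 0.1524]
eef_rot: [0.987, 0.16, 0.001, 0.001]
ft_force: [0.4, -0.1, -3.1]
width: 0.038
grip_force: 20.0
```

```bash
python3 - <<'E'
from h import *
print(tool([.637,-.056,.100]))
c=snap('wrist','w5'); print(np.abs(c['image'][195:300,205:300].astype(int)-load('w2')['image'][195:300,205:300]).mean())
E
```

```text
[ 24.44487154 -13.7069231    5.25845179]
9.291896407685881
```

>>> {"op": "move_arm", "data": {
  "targets": [
    [[2,-1.2,0],[0,0,0],30],
    [[4,-2.2,0],[0,0,0],30],
    [[4.5,-2.5,0],[0,0,0],30],
    [[4.5,-2.5,0],[0,0,0],30],
    [[4.5,-2.5,0],[0,0,0],30],
    [[3.4,-2,1],[0,0,0],30],
    [[1.5,-0.8,2],[0,0,0],30],
    [[0,0,2],[0,0,0],30],
    [[0,0,0],[0,0,0],30],
    [[0,0,0],[0,0,0],30]
  ]
}}

```text
time: 16.62
ee_pos: [0.6351, -0.0568, 0.1003]
eef_rot: [0.987, 0.159, -0.0, 0.0]
ft_force: [-0.6, -0.5, -2.9]
width: 0.0381
grip_force: 20.0
```

```bash
python3 - <<'E'
from h import *
print(tool([.6371,-.056,.0795]),r.read_state()['ft_force'])
E
```

```text
[ 0.21115974 -0.01716549  2.0822486 ] [-0.55982223 -0.46428702 -2.85926365]
```

>>> {"op": "move_arm", "data": {
  "targets": [
    [[0.2,0,1],[0,0,0],30],
    [[0,0,0.8],[0,0,0],30],
    [[0,0,0.4],[0,0,0],30],
    [[0,0,0.1],[0,0,0],30],
    [[0,0,0.1],[0,0,0],30],
    [[0,0,0],[0,0,0],30]
  ]
}}

```text
time: 17.38
ee_pos: [0.6377, -0.0548, 0.0769]
eef_rot: [0.987, 0.16, 0.0, 0.0]
ft_force: [-2.4, -0.7, 4.7]
width: 0.0383
grip_force: 20.0
```

>>> {"op": "move_arm", "data": {
  "targets": [
    [[-0.1,0,0],[0,0,0],30],
    [[0,0,0.05],[0,0,0],30],
    [[0,0,0],[0,0,0],30],
    [[0,0,0],[0,0,0],30]
  ]
}}

```text
time: 17.88
ee_pos: [0.6374, -0.0549, 0.0768]
eef_rot: [0.987, 0.16, 0.001, 0.0]
ft_force: [-0.6, 0.6, 7.5]
width: 0.0379
grip_force: 20.0
```

```bash
python3 - <<'E'
from h import *
c=snap('scene','s6'); a=c['image'][140:260,200:360]
cv2.imwrite('pics/s6b.png',cv2.resize(a,None,fx=5,fy=5,interpolation=cv2.INTER_CUBIC))
E
```

```text
(no output)
```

View pics/s6b.png

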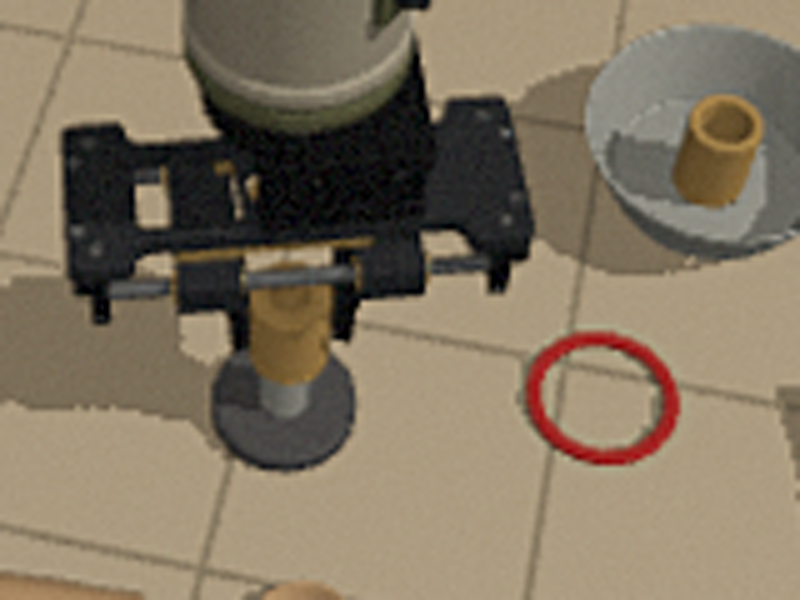

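The sleeve stops on the tip, but sits about 2 px/mm × 2 mm to the right of the pin's axis. I'll lift slightly, recentre by 1.5 mm and seat it again to be sure it counts as centred.

>>> {"op": "move_arm", "data": {
  "targets": [
    [[0,0,-0.4],[0,0,0],30],
    [[0,0.15,0],[0,0,0],30],
    [[0,0,0.2],[0,0,0],30],
    [[0,0,0.15],[0,0,0],30],
    [[0,0,0.1],[0,0,0],30],
    [[0,0,0],[0,0,0],30],
    [[0,0,0],[0,0,0],30]
  ]
}}

```text
time: 18.8
ee_pos: [0.6368, -0.0567, 0.0751]
eef_rot: [0.987, 0.16, -0.0, 0.0]
ft_force: [-2.4, -0.1, 1.2]
width: 0.0378
grip_force: 20.0
```

Now it seats lower (TCP 0.075) on the taper, centred. Hold briefly, then take it to the tray.

>>> {"op": "move_arm", "data": {
  "targets": [
    [[0,0,0.05],[0,0,0],30],
    [[0,0,0],[0,0,0],30],
    [[0,0,0],[0,0,0],30],
    [[0,0,-1.5],[0,0,0],30],
    [[0,0,-3.5],[0,0,0],30],
    [[0.5,-2,-3],[0,0,0],30],
    [[1,-4.5,0],[0,0,0],30],
    [[1.2,-5,0],[0,0,0],30],
    [[1.3,-5,0],[0,0,0],30],
    [[1.2,-5,0],[0,0,0],30],
    [[1.2,-5,0],[0,0,0],30],
    [[1,-4,0],[0,0,0],30],
    [[0.6,-2.1,0],[0,0,0],30],
    [[0,0,1],[0,0,0],30],
    [[0,0,0],[0,0,0],30]
  ]
}}

```text
time: 20.68
ee_pos: [0.6103, 0.2756, 0.1432]
eef_rot: [0.987, 0.159, -0.001, 0.001]
ft_force: [0.5, -0.7, -3.1]
width: 0.0381
grip_force: 20.0
```

```bash
python3 - <<'E'
from h import *
s=r.read_state(); print(np.round(s['joint_positions'],2),s['ee_pos'],tool([.610,.279,.0265]))
c=snap('wrist','w7')
cv2.imwrite('pics/w7b.png',cv2.resize(c['image'],(800,600),interpolation=cv2.INTER_CUBIC))
E
```

```text
[-0.1   0.54 -0.56  1.4   0.29  1.28 -1.93] [0.61026074 0.27559256 0.1432371 ] [ 0.10564605 -0.35114456 11.67295288]
```

View pics/w7b.png

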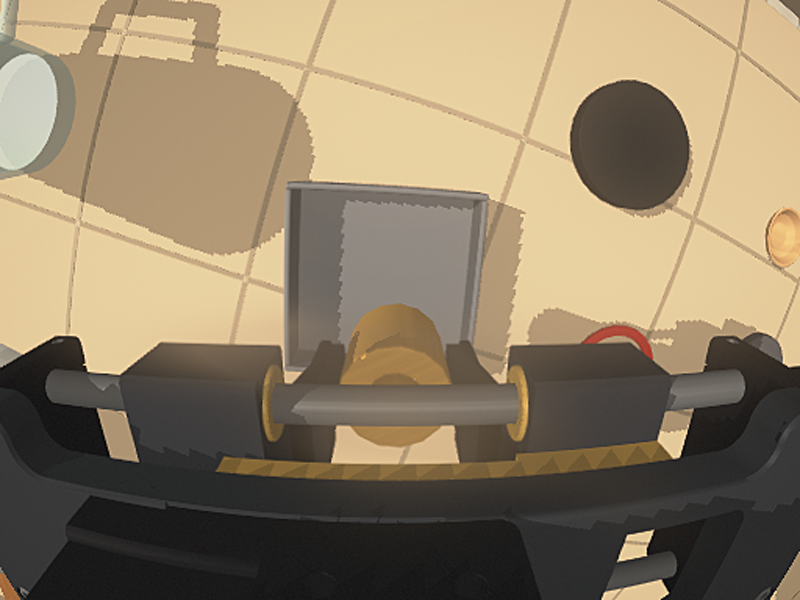

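The tray spans x 285–488 and runs square to the tool, with its centre about 3.5 mm to the left. Lowering with that shift.

>>> {"op": "move_arm", "data": {
  "targets": [
    [[0.1,-0.3,2],[0,0,0],30],
    [[0,0,3.5],[0,0,0],30],
    [[0,0,3.5],[0,0,0],30],
    [[0,0,1.8],[0,0,0],30],
    [[0,0,0.8],[0,0,0],30],
    [[0,0,0],[0,0,0],30],
    [[0,0,0],[0,0,0],30]
  ]
}}

```text
time: 21.6
ee_pos: [0.6107, 0.2816, 0.0299]
eef_rot: [0.987, 0.16, 0.001, -0.0]
ft_force: [0.2, -0.4, -3.4]
width: 0.0381
grip_force: 20.0
```

>>> {"op": "move_arm", "data": {
  "targets": [
    [[0,0,0.3],[0,0,0],30],
    [[0,0,0.1],[0,0,0],30],
    [[0,0,0],[0,0,0],30]
  ]
}}

```text
time: 21.98
ee_pos: [0.6101, 0.2811, 0.0248]
eef_rot: [0.987, 0.16, 0.0, 0.0]
ft_force: [-0.8, -0.6, -1.3]
width: 0.0381
grip_force: 20.0
```

>>> {"op": "move_arm", "data": {
  "targets": [
    [[0,0,0],[0,0,0],58],
    [[0,0,0],[0,0,0],58],
    [[0,0,0],[0,0,0],58],
    [[0,0,-1],[0,0,0],58],
    [[0,0,-3],[0,0,0],58],
    [[0,0,-4],[0,0,0],58],
    [[0,0,-5],[0,0,0],58],
    [[0,0,-5],[0,0,0],58],
    [[-3,0,-2],[0,0,0],58],
    [[-5,0,0],[0,0,0],58],
    [[-5,0,0],[0,0,0],58],
    [[0,0,0],[0,0,0],58],
    [[0,0,0],[0,0,0],58]
  ]
}}

```text
time: 23.6
ee_pos: [0.4872, 0.2402, 0.2256]
eef_rot: [0.987, 0.16, 0.001, 0.0]
ft_force: [0.2, 1.2, 0.6]
width: 0.0507
grip_force: 0.0
```

```bash
python3 - <<'E'
from h import *
c=snap('scene','s8'); a=c['image'][130:310,180:440]
cv2.imwrite('pics/s8b.png',cv2.resize(a,None,fx=3,fy=3,interpolation=cv2.INTER_CUBIC))
E
```

```text
(no output)
```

View pics/s8b.png

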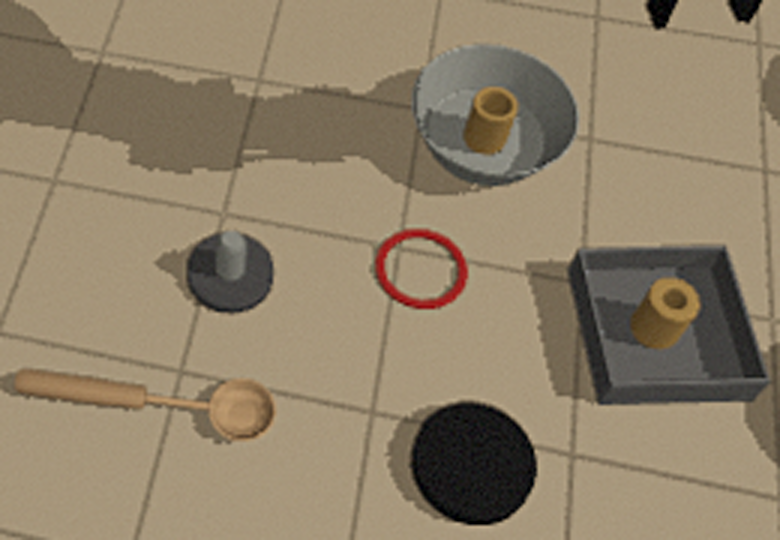

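Both sleeves stand upright: the wide-bore one in the bowl at (490,120), the narrow-bore one in the tray at (665,312). Nothing else has moved, and the gripper is clear.

```bash
python3 -c "
from bench import r
print(r.close_job())"
```

```text
the job is handed in; nothing more can be done
None
```

The job is handed in: the loose sleeve went fully home on the pin and stands upright in the steel bowl, and the tight one stopped on the tip and stands upright in the grey tray. The hand-in returned no verdict.

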